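Register a slide tray against a flip stop

ROBOT

A 6-joint arm with a two-finger parallel gripper is mounted at the origin on the work surface. World frame = base frame: x ahead of the robot, y to its left, z up, the work surface at z = 0. Lengths are in m, angles in rad, forces in N, time in s.
With the tool pointing down it reaches from about 0.375 to 0.975 m from the base axis. Payload 3.8 kg.
Tool frame: the origin (TCP) lies at the very end of the fingers, on their centre line; the grasp point (between the pads) lies 19 mm behind it; z points along the fingers, y is the direction in which the jaws open and shut (so a half turn about z gives the same grasp; the last joint's range is limited). The gripper opens to 85 mm and grips with 20 to 120 N. Pads are 22 mm wide; open, the fingers measure 114 mm over their backs; the gripper's body (76 mm by 85 mm) begins 54 mm behind the grasp point. The pads swing forward as they close: fully open they stand 13 mm farther back than shut.
Start: joints at [-1.173, 0.264, 1.604, -0, 1.274, -0.037], TCP at [0.284, -0.612, 0.231] pointing down, gripper open.
Joint ranges: [-2.63, 2.63], [-0.94, 2.18], [0.31, 2.57], [-1.31, 4.45], [0, 2.66], [-2.55, 2.55]. Speed limits (rad/s): [2.57, 2.57, 3.14, 3.14, 3.14, 3.14].

INTERFACE

Orientations are given as a rotation vector (axis times angle).
In Python, from workcell import bot gives the robot as it stands.
- The arm moves only by the tool jog_arm, never from a script. Its argument "plan" is a list of rows, each an object of numbers: "claw": the closure, from 0 (fully open) to 1 (shut); "x", "y", "z": the shift along the tool's x, y, z in m; "turn": the turn about the tool's z in degrees. In form: [{"claw": .., "x": .., "y": .., "z": .., "turn": ..}, ...]. A call has 1 to 10 rows; each row shifts and turns the commanded pose from where the row before left it, along the tool's axes as they then stand; what a row does not reach is not made up. A row lasts 1/8 s, in which the tool goes at most 62.5 mm and 10.7 degrees, less where a joint would pass 70% of its speed; a pose out of reach is approached as far as the arm can. A call is refused whole if a number of a shift passes 0.0625 or a number of a turn 10.7, either way. A call with a gripper value outside its range is refused whole. The fingers move at their own pace and stop on an object; "newtons" is the grip in N (left out, the last holds). Time passes only in rows, so rows that do not move let the fingers close. It gives the time, the measured TCP pose, the force and the opening at its end, in the units of the state.
- bot.read_state(): the state, without advancing time (a new reading comes with each control period).
- bot.read_camera(name): name is "scene" or "top"; returns the picture (480x640x3 uint8, red, green, blue); there is no depth.
- bot.camera_params(name): a dict with "fx", "fy", "cx", "cy" (pixels), "world_to_cam" (4x4, takes a point from world to camera coordinates). Camera axes: x right, y up, looking along -z (the intrinsics and any distortion apply to the point x, -y, -z); pixel columns grow to the right and rows downward; lengths in m; the calibration is good to about 2 mm. A picture is of the moment at which its call begins. camera_params takes no time and is no camera call.
- bot.finish_job(): hands the job in, once; it reports no verdict.
The state is a dict: "time": time; "q": joint angles; "joint_vel": joint speeds; "joint_torque": joint torques, N m; "tool_pos": TCP position; "tcp_rot": TCP orientation; "wrist_force": force on the tool from outside, world axes, zero at the start; "torque": the same for the moment, N m; "width": opening from 0.0 (shut) to 1.0 (fully open).
Only numpy, scipy, OpenCV 4.12 (cv2) and the standard library are available. Lean on these libraries where they do the work, as an engineer would, in place of code of your own. Each camera call takes 0.05 s, during which the arm holds its last target. There are 200 camera calls.

TASK

Get the slide tray registered on the loading board: swing the long flip stop fully down across the board, then, with the tray lying flat on the board, bring it flush along the fence and slide it up against the end of the lowered flag's stop pin. Press it home there with about 10 newtons for a good half second and let go, leaving it flush with the fence and touching the pin; never press the tray with more than 25 newtons against the fence or the stop, or the slides crack. Leave the short flip stop standing up and the flask, the mug and the slide box where they are.

Things in the scene. Friction and masses are not known exactly. Their poses are not given: they have to be found in the camera images.
- board: Fixed black board, 176 x 520 x 12 mm, flat on the bench, top at z = 12 mm; an aluminium fence stands along its far edge. Origin: on the underside (z = 0), below the middle of the fence's inner (robot-side) face. x points from the board through the fence, away from the robot, y along the fence, z up. The board spans x -160 to +16 mm. Turned up to 0.18 rad about the vertical.
- fence: The board's aluminium fence, fixed, 520 mm long, x = 0 to +14 mm, top 52 mm above the bench; same origin and axes as the board. An askew tray can jam with only one corner on it when pushed at the middle; then push in the end that stands off.
- tray_mid (a point): Centre (half-way up) of the loose aluminium slide tray: 64 mm (x, across) x 168 mm (y, along the fence) x 20 mm high, 0.28 to 0.46 kg, four glass slides in it. Starts on the board between the stops, 3 to 33 mm off the fence, a little askew. Push its sides; it slides at 1 to 4 N. Flush with the fence: centre at board x = -32 mm. Home: centre 94 to 122 mm along the fence from the long stop.
- long_stop: Fixed dark steel clamp over the fence, 34 mm wide along it, x = -4 to +35 mm, top 74 mm above the bench; carries the LONG flag. At either end of the fence. Origin: at bench height below the fence's inner face, at the middle of the flag's thickness; axes as the board's. Hinge axis: parallel to the fence at x = +5, z = 66 mm.
- long_flag (a joint): Hinge angle (rad) of the long aluminium flag: 0 = fully down across the board on its hard stop, grows as it swings up; starts 1.35 to 1.75 (upright; above 1.57 leaning away from the robot). 14 mm thick along the fence. Down, it reaches to x = -75 mm of its stop, from z = 17 to 72 mm, Stiff hinge (0.12 N m, about 2 N at the end): stays where it is left.
- long_flag_hinge (a point): Middle of the long flag's hinge axis. Upright, its straight back edge faces away from the robot, 6 mm beyond the hinge axis, its end 146 mm above the bench, so it can be pushed over from behind and then pressed down on its top edge. Through it, crosswise, goes a round steel stop pin, 12 mm thick; with the flag down it lies along the fence at x = -32, z = 26 mm. Set anew each time: it stands 3 to 31 mm proud of the face towards the tray; feel for it.
- short_stop: The same clamp, carrying the SHORT flag, at the other end of the fence; same frame and origin. Not used.
- short_flag (a joint): Hinge angle (rad) of the short flag (reaches only 35 mm from the fence; its end about 106 mm above the bench when upright); same meaning; starts at 1.35 to 1.75 and must stay up.
- flask: Teal flask standing on the bench, 68 mm across, 160 mm high, origin at the centre of its base; leave alone.
- mug: White mug standing on the bench, 80 mm across, 85 mm high, origin at the centre of its base; leave alone.
- slide_box: Closed wooden slide box lying on the bench, 85 x 170 x 35 mm, origin at the centre of its underside; leave alone.
Things that resemble listed ones, but are neither listed nor needed, are in the scene too. What is shaped like the part that bears tray_mid but purple or red is not meant.

How it is judged:
By the outcome, as a careful person would: the job done as asked, in the order asked, and still so for the second after the job is handed in, with the robot touching nothing.
It also fails if it takes over 72 s, if anything falls off the work surface, if the arm or the gripper's body presses on something with over 40 N, if the wrist force passes 120 N, or if a joint passes its speed limit or range.

## Working session

There is one attempt and no reset: what is moved stays moved. The work goes in short steps, Python scripts to look and compute and a tool call to move; the robot and the scene stay as the last step left them, time stands still between calls to the robot, and variables do not carry over. Pictures are saved under pics/ and viewed, about 8 in all and at most 12, crops included, and the job is handed in when it is done.

Besides the shell and the picture viewer there is one more tool, called by a JSON object that holds its "name" and its "arguments". jog_arm: Moves the arm, as the interface text tells. Its arguments: {"type":"object","properties":{"plan":{"type":"array","items":{"type":"object","properties":{"claw":{"type":"number"},"x":{"type":"number"},"y":{"type":"number"},"z":{"type":"number"},"turn":{"type":"number"}}}},"newtons":{"type":"number"}},"required":["plan"]}

```bash
mkdir -p pics; ls; python3 - <<'E'
from workcell import bot
import cv2
for n in("scene","top"):
    cv2.imwrite(f"pics/{n}0.png",cv2.cvtColor(bot.read_camera(n),cv2.COLOR_RGB2BGR))
    p=bot.camera_params(n);print(n,p)
s=bot.read_state();print(s)
E
```

```text
pics
scene {'fx': 442.0007510412337, 'fy': 442.0007510412337, 'cx': 323.2025549162797, 'cy': 240.29915546048497, 'world_to_cam': array([[-0.09480052,  0.99534988,  0.01707259,  0.03062971],
       [-0.76265449, -0.08363892,  0.6413756 ,  0.35839764],
       [ 0.63982106,  0.04778226,  0.76703707, -1.53701734],
       [ 0.        ,  0.        ,  0.        ,  1.        ]])}
top {'fx': 559.4573324916221, 'fy': 559.4573324916221, 'cx': 319.5692718629668, 'cy': 245.35047382638365, 'world_to_cam': array([[-0.00420028, -0.99998921, -0.00198307,  0.0255974 ],
       [ 0.995793  , -0.00436416,  0.09152734, -0.52600456],
       [-0.09153501, -0.00159028,  0.99580059, -1.35498859],
       [ 0.        ,  0.        ,  0.        ,  1.        ]])}
{'time': 0.1, 'q': array([-1.17290584e+00,  2.64696903e-01,  1.60525967e+00,  1.74232872e-05,
        1.27369506e+00, -3.69017407e-02]), 'joint_vel': array([ 7.84011768e-04, -1.12384788e-03, -3.88653133e-03,  1.03818930e-03,
       -2.08054810e-04, -6.21802856e-05]), 'joint_torque': array([ 8.45280229e-04, -5.16703856e+01, -3.68591487e+01, -1.14122770e-05,
        6.28323483e-03,  4.13346959e-05]), 'tool_pos': array([ 0.28406802, -0.61157822,  0.23006165]), 'tcp_rot': array([-3.06566797e+00, -6.77157698e-01,  5.54502009e-04]), 'wrist_force': array([0.84665651, 0.49456028, 0.97440219]), 'torque': array([ 0.02184951,  0.04263558, -0.01525071]), 'width': 1.0008461872122218}
```

View pics/scene0.png

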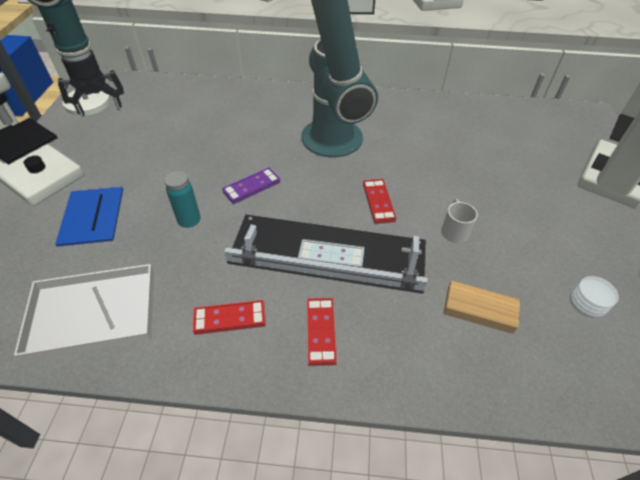

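View pics/top0.png

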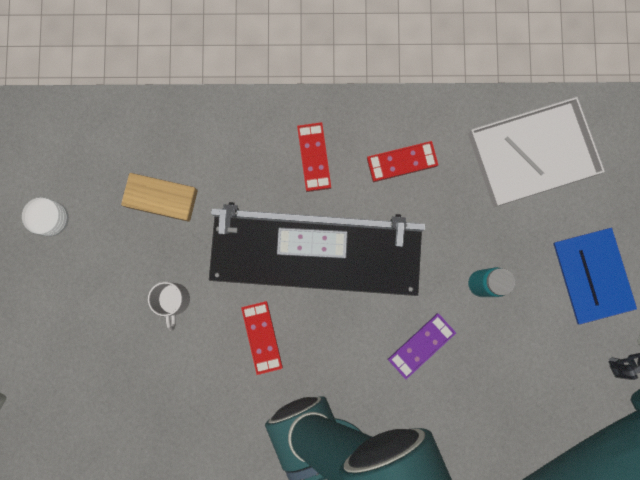

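The scene view shows the silver tray at (332,250) in "scene" and (312,242) in "top". It lies between two upright flags at scene (250,243) and (413,258), which are top (399,228) and (228,218). The red trays at top (314,157), (402,161) and (262,338) and the purple one at (421,346) are decoys. I'll check the choice with enlarged crops.

```bash
python3 - <<'E'
import cv2,numpy as np
s=cv2.imread("pics/scene0.png");t=cv2.imread("pics/top0.png")
a=cv2.resize(s[205:300,222:432],(800,362),interpolation=cv2.INTER_CUBIC)
b=cv2.resize(t[198:300,204:430],(800,361),interpolation=cv2.INTER_CUBIC)
cv2.imwrite("pics/c1.png",np.vstack([a,b])[:, :][:600+123])
cv2.imwrite("pics/c1.png",cv2.resize(np.vstack([a,b]),(660,597)))
E
```

```text
(no output)
```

View pics/c1.png

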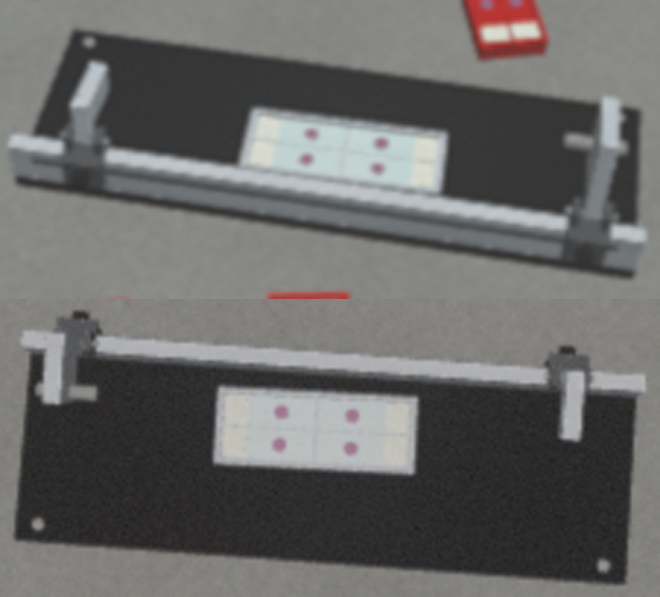

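The crop settles it. The +y stop (crop left in top, right in scene) carries the long, taller flag, with the round pin through it and proud toward the tray. The −y one is short with no pin. Tray corners in the lower crop are (219,387), (418,397), (414,474) and (214,464).

```bash
cat > h.py <<'E'
import numpy as np
from workcell import bot
def ray(n,u,v,z):
    p=bot.camera_params(n);W=p["world_to_cam"];R=W[:3,:3];c=-R.T@W[:3,3]
    d=R.T@np.array([(u-p["cx"])/p["fx"],-(v-p["cy"])/p["fy"],-1.])
    return c+d*(z-c[2])/d[2]
def pix(n,P):
    p=bot.camera_params(n);q=p["world_to_cam"]@np.r_[P,1]
    return np.array([p["cx"]+p["fx"]*q[0]/-q[2],p["cy"]-p["fy"]*q[1]/-q[2]])
E
python3 - <<'E'
from h import *
np.set_printoptions(precision=4,suppress=True)
kx=660/226;ky=298.5/102
T=lambda x,y,z:ray("top",204+x/kx-.3,198+(y-298.5)/ky-.3,z)
kx2=660/210;ky2=298.5/95
S=lambda x,y,z:ray("scene",222+x/kx2-.3,205+y/ky2-.3,z)
nl=T(15,541,.012);nr=T(625,583,.012);fl=T(22,347,.052);fr=T(645,391,.052)
print("near",nl,nr,"fence",fl,fr,np.linalg.norm(nl-nr),np.linalg.norm(fl-fr))
print("yaw",[np.arctan2(d[0],-d[1]) for d in (nr-nl,fr-fl)])
tr=[T(*c,.032) for c in((219,387),(418,397),(414,474),(214,464))]
print("tray",tr,np.mean(tr,0),np.linalg.norm(tr[0]-tr[1]),np.linalg.norm(tr[1]-tr[2]))
d=tr[1]-tr[0];print("trayyaw",np.arctan2(d[0],-d[1]))
trs=[S(*c,.032) for c in((252,108),(447,131))]
print("scene tray near",trs,"board near",S(75,30,.012),S(640,108,.012))
print("fence outer top", S(10,150,.052),S(645,240,.052))
# long flag tip, z=.146 ; top crop tip robot-side edge corners
print("tip top",T(43,402,.146),T(63,402,.146),"tip scene",S(602,98,.146),S(620,98,.146))
print("pin ends top",T(97,393,.10),T(38,390,.1))
E
```

```text
near [0.441  0.2976 0.012 ] [ 0.4034 -0.2182  0.012 ] fence [0.6005 0.2861 0.052 ] [ 0.5614 -0.231   0.052 ] 0.5171482143041005 0.5185565431668209
yaw [np.float64(-0.07263951428382512), np.float64(-0.07539511316575656)]
tray [array([0.5688, 0.1236, 0.032 ]), array([ 0.5596, -0.0438,  0.032 ]), array([ 0.4949, -0.0399,  0.032 ]), array([0.504 , 0.1277, 0.032 ])] [0.5318 0.0419 0.032 ] 0.16768483780334803 0.06487589879963193
trayyaw -0.0548790720489244
scene tray near [array([ 0.4971, -0.042 ,  0.032 ]), array([0.5044, 0.1263, 0.032 ])] board near [ 0.4051 -0.2181  0.012 ] [0.443  0.2968 0.012 ]
fence outer top [ 0.5799 -0.2306  0.052 ] [0.6144 0.2839 0.052 ]
tip top [0.5437 0.2508 0.146 ] [0.5436 0.2354 0.146 ] tip scene [0.5529 0.2363 0.146 ] [0.5514 0.25   0.146 ]
pin ends top [0.556  0.2161 0.1   ] [0.5586 0.2633 0.1   ]
```

{"name": "jog_arm", "arguments": {"plan": [{"claw":1,"turn":9.8},{"claw":1,"turn":9.8},{"claw":1,"turn":9.6},{"claw":1,"x":0.018,"y":-0.054},{"claw":1,"x":0.018,"y":-0.054},{"claw":1,"x":0.018,"y":-0.054},{"claw":1,"x":0.018,"y":-0.054},{"claw":1,"x":0.018,"y":-0.054},{"claw":1,"x":0.018,"y":-0.054},{"claw":1,"x":0.018,"y":-0.054}], "newtons": 40}}

```text
schema error: expected keys claw, x, y, z, turn
```

{"name": "jog_arm", "arguments": {"plan": [{"claw":1,"x":0.022,"y":-0.054},{"claw":1,"x":0.022,"y":-0.054},{"claw":1,"x":0.022,"y":-0.054},{"claw":1,"x":0.022,"y":-0.054},{"claw":1,"x":0.022,"y":-0.054},{"claw":1,"x":0.022,"y":-0.054},{"claw":1,"x":0.022,"y":-0.054},{"claw":1,"x":0.022,"y":-0.054},{"claw":1},{"claw":1}]}}

```text
schema error: expected keys claw, x, y, z, turn
```

```bash
cat >> h.py <<'E'
np.set_printoptions(precision=4,suppress=True)
from scipy.spatial.transform import Rotation as Ro
TH=-0.0745;O=np.array([.582,.0275])
X=np.array([np.cos(TH),np.sin(TH)]);Y=np.array([-X[1],X[0]])
def tob(p): d=np.asarray(p)[:2]-O; return np.array([d@X,d@Y])
def tow(b): return O+b[0]*X+b[1]*Y
def show():
    s=bot.read_state();R=Ro.from_rotvec(s["tcp_rot"]).as_matrix();F=s["wrist_force"]
    print("t",round(s["time"],2),"board",tob(s["tool_pos"]),"z",round(s["tool_pos"][2],4),"pos",s["tool_pos"],"xang",np.degrees(np.arctan2(R[1,0],R[0,0])).round(2),"Fb",[round(float(F[:2]@X),2),round(float(F[:2]@Y),2),round(float(F[2]),2)],"w",round(float(s["width"]),3))
E
python3 -c "
from h import *
show();print(bot.read_state()['q'])"
```

```text
t 0.1 board [-0.2495 -0.6595] z 0.2301 pos [ 0.2841 -0.6116  0.2301] xang 24.91 Fb [0.81, 0.56, 0.97] w 1.001
[-1.1729  0.2647  1.6053  0.      1.2737 -0.0369]
```

All keys are required in every row, so I'll resend.

{"name": "jog_arm", "arguments": {"plan": [{"claw":1,"x":0,"y":0,"z":0,"turn":9.8},{"claw":1,"x":0,"y":0,"z":0,"turn":9.8},{"claw":1,"x":0,"y":0,"z":0,"turn":9.6},{"claw":1,"x":0.018,"y":-0.054,"z":0,"turn":0},{"claw":1,"x":0.018,"y":-0.054,"z":0,"turn":0},{"claw":1,"x":0.018,"y":-0.054,"z":0,"turn":0},{"claw":1,"x":0.018,"y":-0.054,"z":0,"turn":0},{"claw":1,"x":0.018,"y":-0.054,"z":0,"turn":0},{"claw":1,"x":0.018,"y":-0.054,"z":0,"turn":0},{"claw":1,"x":0.018,"y":-0.054,"z":0,"turn":0}], "newtons": 40}}

```text
time: 1.35
tool_pos: [0.4384, -0.2428, 0.2309]
tcp_rot: [-3.139, 0.118, 0.0]
wrist_force: [-0.1, 0.3, -0.6]
width: 0.001
```

{"name": "jog_arm", "arguments": {"plan": [{"claw":1,"x":0.022,"y":-0.054,"z":0,"turn":0},{"claw":1,"x":0.022,"y":-0.054,"z":0,"turn":0},{"claw":1,"x":0.022,"y":-0.054,"z":0,"turn":0},{"claw":1,"x":0.022,"y":-0.054,"z":0,"turn":0},{"claw":1,"x":0.022,"y":-0.054,"z":0,"turn":0},{"claw":1,"x":0.022,"y":-0.054,"z":0,"turn":0},{"claw":1,"x":0.022,"y":-0.054,"z":0,"turn":0},{"claw":1,"x":0.022,"y":-0.054,"z":0,"turn":0},{"claw":1,"x":0,"y":0,"z":0,"turn":0}]}}

```text
time: 2.48
tool_pos: [0.6466, 0.1767, 0.2299]
tcp_rot: [-3.139, 0.111, 0.002]
wrist_force: [-1.4, -1.1, -0.5]
width: 0.001
```

```bash
python3 -c "
from h import *
show();print(bot.read_state()['q'])"
```

```text
t 2.48 board [0.0533 0.1536] z 0.2299 pos [0.6466 0.1767 0.2299] xang -4.04 Fb [-1.27, -1.23, -0.48] w 0.001
[0.2292 0.2566 1.6156 0.001  1.2703 1.8702]
```

{"name": "jog_arm", "arguments": {"plan": [{"claw":1,"x":0,"y":-0.03,"z":0,"turn":0},{"claw":1,"x":0,"y":-0.029,"z":0,"turn":0},{"claw":1,"x":0,"y":0,"z":0.04,"turn":0},{"claw":1,"x":0,"y":0,"z":0.04,"turn":0},{"claw":1,"x":0,"y":0,"z":0.033,"turn":0},{"claw":1,"x":0,"y":0,"z":0,"turn":0}]}}

```text
time: 3.22
tool_pos: [0.647, 0.2296, 0.1139]
tcp_rot: [3.136, -0.119, -0.013]
wrist_force: [-0.2, 0.5, -0.2]
width: 0.003
```

{"name": "jog_arm", "arguments": {"plan": [{"claw":1,"x":-0.01,"y":0,"z":0,"turn":0},{"claw":1,"x":-0.01,"y":0,"z":0,"turn":0},{"claw":1,"x":-0.01,"y":0,"z":0,"turn":0},{"claw":1,"x":-0.01,"y":0,"z":0,"turn":0},{"claw":1,"x":-0.01,"y":0,"z":0,"turn":0},{"claw":1,"x":-0.01,"y":0,"z":0,"turn":0}]}}

```text
time: 3.98
tool_pos: [0.5903, 0.2364, 0.1186]
tcp_rot: [-3.139, 0.117, -0.001]
wrist_force: [1.9, -0.6, -0.7]
width: -0.001
```

```bash
python3 -c "
from h import *
import cv2
show()
a=bot.read_camera('scene')[:,:,::-1];b=bot.read_camera('top')[:,:,::-1]
cv2.imwrite('pics/p2.png',np.hstack([cv2.resize(a[170:310,350:490],(400,400)),cv2.resize(b[160:300,170:310],(400,400))]))"
```

```text
t 3.98 board [-0.0073  0.209 ] z 0.1186 pos [0.5903 0.2364 0.1186] xang -4.28 Fb [1.95, -0.47, -0.73] w -0.001
```

View pics/p2.png

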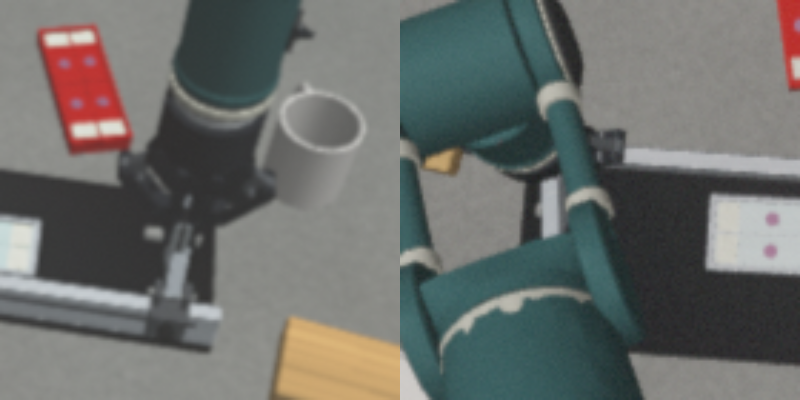

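The fingers (scene crop about (185,225)) are touching the flag's back with about 2 N and tipping it over. The mug is clear behind the gripper. I'll continue over and down.

{"name": "jog_arm", "arguments": {"plan": [{"claw":1,"x":-0.012,"y":0,"z":0,"turn":0},{"claw":1,"x":-0.01,"y":0,"z":0.006,"turn":0},{"claw":1,"x":-0.01,"y":0,"z":0.008,"turn":0},{"claw":1,"x":-0.006,"y":0,"z":0.008,"turn":0},{"claw":1,"x":-0.004,"y":0,"z":0.008,"turn":0},{"claw":1,"x":-0.003,"y":0,"z":0.005,"turn":0},{"claw":1,"x":0,"y":0,"z":0.004,"turn":0},{"claw":1,"x":0,"y":0,"z":0.002,"turn":0}]}}

```text
time: 5.08
tool_pos: [0.5453, 0.2396, 0.0768]
tcp_rot: [3.139, -0.118, -0.002]
wrist_force: [-0.1, -0.3, 0.4]
width: -0.003
```

```bash
python3 -c "
from h import *
show()"
```

```text
t 5.08 board [-0.0523  0.2088] z 0.0768 pos [0.5453 0.2396 0.0768] xang -4.29 Fb [-0.12, -0.36, 0.4] w -0.003
```

{"name": "jog_arm", "arguments": {"plan": [{"claw":1,"x":0,"y":0,"z":0.002,"turn":0},{"claw":1,"x":0,"y":0,"z":0.001,"turn":0},{"claw":1,"x":0,"y":0,"z":0.001,"turn":0}]}}

```text
time: 5.45
tool_pos: [0.5458, 0.2396, 0.0733]
tcp_rot: [-3.139, 0.118, -0.0]
wrist_force: [-0.3, -0.1, 2.2]
width: -0.001
```

{"name": "jog_arm", "arguments": {"plan": [{"claw":1,"x":0,"y":0,"z":0.001,"turn":0},{"claw":1,"x":0,"y":0,"z":0,"turn":0}]}}

```text
time: 5.7
tool_pos: [0.5458, 0.2396, 0.0722]
tcp_rot: [-3.139, 0.118, -0.0]
wrist_force: [1.0, -0.7, -0.5]
width: 0.001
```

{"name": "jog_arm", "arguments": {"plan": [{"claw":1,"x":0,"y":0,"z":0.001,"turn":0},{"claw":1,"x":0,"y":0,"z":0,"turn":0}]}}

```text
time: 5.95
tool_pos: [0.5459, 0.2397, 0.072]
tcp_rot: [-3.139, 0.118, -0.0]
wrist_force: [-1.5, -0.5, 4.1]
width: -0.002
```

{"name": "jog_arm", "arguments": {"plan": [{"claw":1,"x":0,"y":0,"z":0.002,"turn":0},{"claw":1,"x":0,"y":0,"z":0.0,"turn":0},{"claw":1,"x":0,"y":0,"z":0,"turn":0}]}}

```text
time: 6.32
tool_pos: [0.546, 0.2398, 0.0719]
tcp_rot: [-3.139, 0.117, -0.001]
wrist_force: [-6.3, -2.5, 15.8]
width: 0.0
```

{"name": "jog_arm", "arguments": {"plan": [{"claw":1,"x":0,"y":0,"z":-0.02,"turn":0},{"claw":1,"x":0,"y":0,"z":-0.04,"turn":0},{"claw":1,"x":0,"y":0.06,"z":-0.04,"turn":0},{"claw":0,"x":-0.04,"y":0.045,"z":0,"turn":0},{"claw":0,"x":-0.04,"y":0.045,"z":0,"turn":0},{"claw":0,"x":-0.03,"y":0.04,"z":0,"turn":0},{"claw":0,"x":0,"y":0,"z":0,"turn":0},{"claw":0,"x":0,"y":0,"z":0,"turn":0}]}}

```text
time: 7.32
tool_pos: [0.4235, 0.0666, 0.1649]
tcp_rot: [-3.139, 0.119, -0.004]
wrist_force: [0.5, -0.2, 0.6]
width: 0.998
```

```bash
python3 -c "
from h import *
import cv2
show()
a=bot.read_camera('scene')[:,:,::-1];b=bot.read_camera('top')[:,:,::-1]
cv2.imwrite('pics/p3.png',np.vstack([cv2.resize(a[195:300,222:442],(630,300),interpolation=cv2.INTER_CUBIC),cv2.resize(b[195:300,204:424],(630,300),interpolation=cv2.INTER_CUBIC)]))"
```

```text
t 7.33 board [-0.1609  0.0272] z 0.1649 pos [0.4235 0.0666 0.1649] xang -4.33 Fb [0.54, -0.13, 0.62] w 0.998
```

View pics/p3.png

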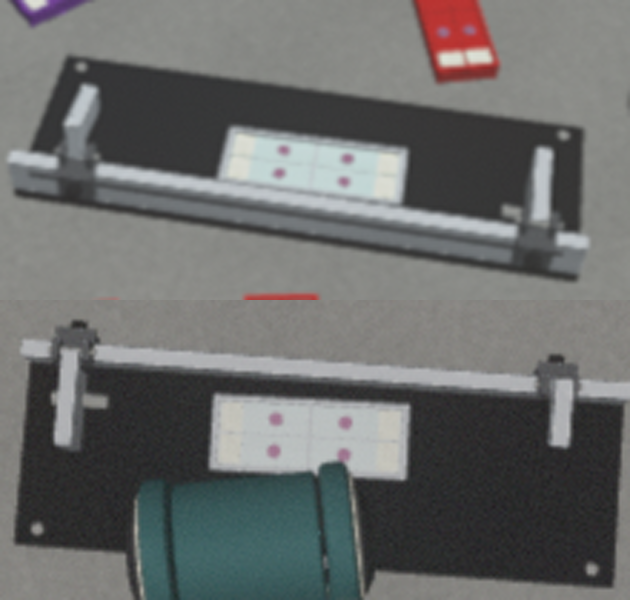

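{"name": "jog_arm", "arguments": {"plan": [{"claw":0,"x":0.028,"y":0.016,"z":0.05,"turn":0},{"claw":0,"x":0,"y":0,"z":0.05,"turn":0},{"claw":0,"x":0,"y":0,"z":0.035,"turn":0},{"claw":0,"x":0,"y":0,"z":0.01,"turn":0},{"claw":0,"x":0,"y":0,"z":0.005,"turn":0},{"claw":0,"x":0,"y":0,"z":0,"turn":0}]}}

```text
time: 8.18
tool_pos: [0.4505, 0.0487, 0.015]
tcp_rot: [-3.139, 0.117, -0.003]
wrist_force: [-0.3, -0.3, 0.1]
width: 1.003
```

{"name": "jog_arm", "arguments": {"plan": [{"claw":0,"x":0,"y":0,"z":0.004,"turn":0},{"claw":0,"x":0,"y":0,"z":0.004,"turn":0},{"claw":0,"x":0,"y":0,"z":0,"turn":0}]}}

```text
time: 8.55
tool_pos: [0.449, 0.0483, 0.006]
tcp_rot: [3.139, -0.118, -0.0]
wrist_force: [-0.2, 0.7, 0.3]
width: 0.997
```

```bash
python3 -c "
from h import *
show()
k=630/220;m=300/105
T=lambda x,y,z:tob(ray('top',204+x/k-.3,195+(y-300)/m-.3,z))
S=lambda x,y,z:tob(ray('scene',222+x/k-.3,195+y/m-.3,z))
print('flag tip',T(55,446,.072),T(74,446,.072),S(535,149,.072),S(552,149,.072))
print('pin end',T(107,402,.026),T(107,402,.032),'face',T(86,402,.026), S(502,212,.030))
print('tray far',T(213,394,.032),T(410,404,.032),'scene near',S(230,127,.032),S(408,150,.032))
"
```

```text
t 8.55 board [-0.1341  0.0108] z 0.006 pos [0.449  0.0483 0.006 ] xang -4.29 Fb [-0.22, 0.71, 0.32] w 0.997
flag tip [-0.077   0.2207] [-0.0759  0.2049] [-0.0711  0.2058] [-0.0739  0.2208]
pin end [-0.0322  0.1876] [-0.0329  0.1867] face [-0.0335  0.2057] [-0.0274  0.1851]
tray far [-0.0196  0.0965] [-0.0164 -0.0728] scene near [-0.0793 -0.0752] [-0.0821  0.0937]
```

{"name": "jog_arm", "arguments": {"plan": [{"claw":0,"x":0.018,"y":0,"z":0,"turn":0},{"claw":0,"x":0.015,"y":0,"z":0,"turn":0},{"claw":0,"x":0.004,"y":0,"z":0,"turn":0},{"claw":0,"x":0.004,"y":0,"z":0,"turn":0},{"claw":0,"x":0.004,"y":0,"z":0,"turn":0},{"claw":0,"x":0.004,"y":0,"z":0,"turn":0}]}}

```text
time: 9.3
tool_pos: [0.4973, 0.0447, 0.0055]
tcp_rot: [3.139, -0.117, -0.002]
wrist_force: [-0.8, -0.6, -0.5]
width: 1.003
```

{"name": "jog_arm", "arguments": {"plan": [{"claw":0,"x":0.002,"y":0,"z":0,"turn":0},{"claw":0,"x":0.002,"y":0,"z":0,"turn":0}]}}

```text
time: 9.55
tool_pos: [0.5018, 0.0444, 0.0057]
tcp_rot: [3.139, -0.118, -0.001]
wrist_force: [-1.7, -0.4, -1.1]
width: 0.998
```

```bash
python3 -c "
from h import *
show()"
```

```text
t 9.55 board [-0.0812  0.0108] z 0.0057 pos [0.5018 0.0444 0.0057] xang -4.29 Fb [-1.69, -0.55, -1.07] w 0.998
```

{"name": "jog_arm", "arguments": {"plan": [{"claw":0,"x":0.0015,"y":0,"z":0,"turn":0},{"claw":0,"x":0.0015,"y":0,"z":0,"turn":0}]}}

```text
time: 9.8
tool_pos: [0.505, 0.0441, 0.0059]
tcp_rot: [3.139, -0.118, -0.0]
wrist_force: [-1.3, 0.7, -0.8]
width: 0.999
```

{"name": "jog_arm", "arguments": {"plan": [{"claw":0,"x":0.001,"y":0,"z":0,"turn":0},{"claw":0,"x":0.001,"y":0,"z":0,"turn":0}]}}

```text
time: 10.05
tool_pos: [0.507, 0.044, 0.006]
tcp_rot: [-3.139, 0.118, 0.0]
wrist_force: [-1.7, 0.6, -0.7]
width: 1.003
```

{"name": "jog_arm", "arguments": {"plan": [{"claw":0,"x":0.001,"y":0,"z":0,"turn":0},{"claw":0,"x":0,"y":0,"z":0,"turn":0}]}}

```text
time: 10.3
tool_pos: [0.5075, 0.044, 0.0059]
tcp_rot: [-3.139, 0.118, 0.002]
wrist_force: [-2.8, 0.3, 1.5]
width: 1.0
```

{"name": "jog_arm", "arguments": {"plan": [{"claw":0,"x":0.001,"y":0,"z":0,"turn":0},{"claw":0,"x":0,"y":0,"z":0,"turn":0}]}}

```text
time: 10.55
tool_pos: [0.5076, 0.044, 0.0058]
tcp_rot: [-3.139, 0.118, 0.005]
wrist_force: [-6.1, 1.5, 4.3]
width: 0.997
```

{"name": "jog_arm", "arguments": {"plan": [{"claw":0,"x":0.001,"y":0,"z":0,"turn":0},{"claw":0,"x":0,"y":0,"z":0,"turn":0}]}}

```text
time: 10.8
tool_pos: [0.5077, 0.0439, 0.0056]
tcp_rot: [-3.139, 0.119, 0.007]
wrist_force: [-7.2, 0.8, 6.3]
width: 1.0
```

```bash
python3 -c "
from h import *
show();print(bot.read_state()['torque'])
import cv2
a=bot.read_camera('scene')[:,:,::-1];b=bot.read_camera('top')[:,:,::-1]
cv2.imwrite('pics/p4.png',np.vstack([cv2.resize(a[195:300,222:442],(630,300),interpolation=cv2.INTER_CUBIC),cv2.resize(b[195:300,204:424],(630,300),interpolation=cv2.INTER_CUBIC)]))"
```

```text
t 10.8 board [-0.0754  0.0108] z 0.0056 pos [0.5077 0.0439 0.0056] xang -4.34 Fb [-7.24, 0.3, 6.33] w 1.0
[-0.0327  1.2285 -0.3683]
```

View pics/p4.png

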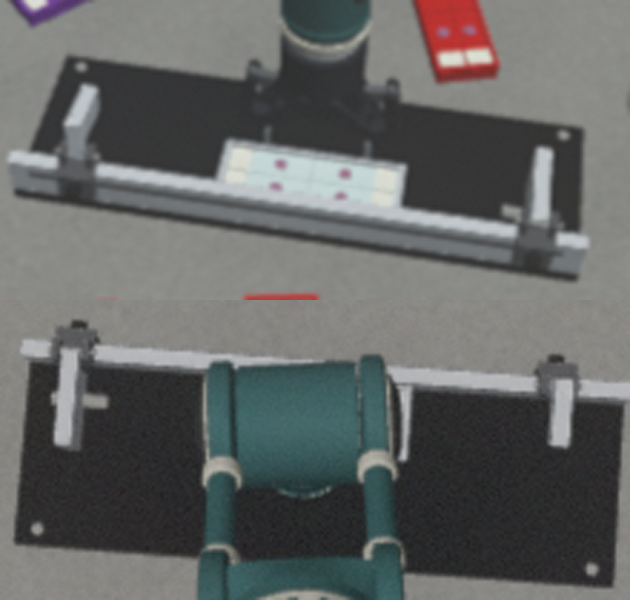

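```bash
python3 -c "
from h import *
k=630/220;m=300/105
S=lambda x,y,z:tob(ray('scene',222+x/k-.3,195+y/m-.3,z))
print('near',S(231,141,.032),S(407,163,.032),'board near',S(69,57,.012),S(583,129,.012),'fence',S(10,152,.052),S(588,237,.052))
for b in((-.064,.0107-.084),(-.064,.0107+.084)):
  p=pix('scene',np.r_[tow(b),.032]);print((p-[222,195]+.3)*[k,m])
"
```

```text
near [-0.0626 -0.0708] [-0.0665  0.0945] board near [-0.1567 -0.257 ] [-0.1558  0.2581] fence [ 0.0026 -0.2613] [0.0028 0.2582]
[228.7084 139.5364]
[406.9213 165.0728]
```

{"name": "jog_arm", "arguments": {"plan": [{"claw":0,"x":-0.01,"y":0,"z":0,"turn":0},{"claw":0,"x":-0.03,"y":0,"z":-0.01,"turn":0},{"claw":1,"x":-0.05,"y":0,"z":-0.06,"turn":0},{"claw":1,"x":-0.03,"y":-0.05,"z":-0.05,"turn":0},{"claw":1,"x":0,"y":0,"z":0,"turn":0}]}}

```text
time: 11.52
tool_pos: [0.4115, 0.0943, 0.1087]
tcp_rot: [-3.137, 0.113, -0.016]
wrist_force: [0.7, 0.3, -0.8]
width: 0.375
```

```bash
python3 -c "
from h import *
show();print(bot.read_state()['torque'])
import cv2
a=sum(bot.read_camera('scene')[:,:,::-1].astype(float) for _ in range(3))/3;b=sum(bot.read_camera('top')[:,:,::-1].astype(float) for _ in range(3))/3
cv2.imwrite('pics/sc5.png',a);cv2.imwrite('pics/tp5.png',b)
cv2.imwrite('pics/p5.png',np.vstack([cv2.resize(a[235:285,290:370],(480,300),interpolation=cv2.INTER_CUBIC),cv2.resize(b[205:255,270:350],(480,300),interpolation=cv2.INTER_CUBIC)]))"
```

```text
t 11.53 board [-0.175   0.0539] z 0.1087 pos [0.4115 0.0943 0.1087] xang -4.11 Fb [0.64, 0.38, -0.76] w 0.375
[-0.0515  0.0189  0.0523][ WARN:0@1.102] global loadsave.cpp:1063 imwrite_ Unsupported depth image for selected encoder is fallbacked to CV_8U.
```

View pics/p5.png

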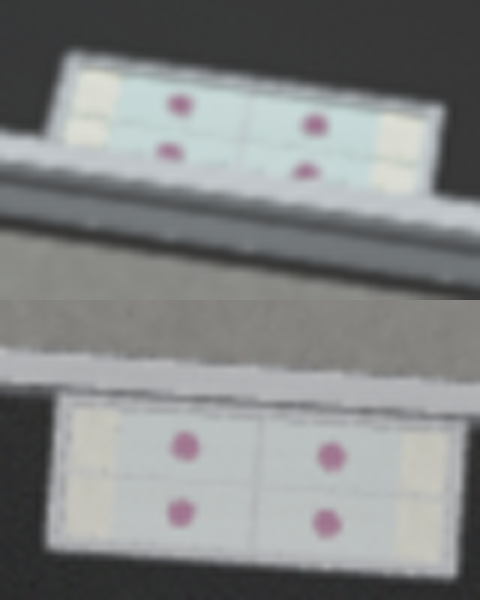

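```bash
python3 -c "
from h import *
import cv2
T=lambda x,y,z:tob(ray('top',270+x/6-.4,205+(y-300)/6-.4,z))
S=lambda x,y,z:tob(ray('scene',290+x/6-.4,235+y/6-.4,z))
print('near top',T(45,550,.032),T(456,580,.032)); print('scene',S(68,50,.032),S(444,104,.032))
g=cv2.cvtColor(cv2.imread('pics/tp5.png'),cv2.COLOR_BGR2GRAY).astype(float)
def edge(us,v0,v1,z,sgn):
    P=[]
    for u in us:
        c=cv2.GaussianBlur(g,(0,0),.8)[v0(u):v1(u),u]; d=sgn*np.diff(c); i=int(np.argmax(d))
        if 0<i<len(d)-1:
            o=(d[i-1]-d[i+1])/(2*(d[i-1]-2*d[i]+d[i+1])); P.append(tob(ray('top',u,v0(u)+i+.5+o,z)))
    P=np.array(P);f=np.polyfit(P[:,1],P[:,0],1)
    r=P[:,0]-np.polyval(f,P[:,1]);k=abs(r)<.001
    print(np.polyfit(P[k,1],P[k,0],1),k.sum(),r.std())
nv=lambda u:int(205+(250+(u-278)*6*.073)/6)
edge(range(282,344),lambda u:nv(u)-6,lambda u:nv(u)+7,.032,-1)
fv=lambda u:int(205+(50+(u-270)*6*.071)/6)
edge(list(range(260,385)),lambda u:fv(u)-5,lambda u:fv(u)+4,.052,1)
"
```

```text
near top [-0.0657  0.0953] [-0.0662 -0.073 ]
scene [-0.0658 -0.0754] [-0.0657  0.094 ]
[ 0.0022 -0.0655] 62 0.00016497379466272273
[0.0026 0.0127] 125 0.0004253056608287384
```

The tray is parallel to the fence (0.4 mrad difference by edge fit), with its near face at −65 mm against the nominal −64, so it is flush. Next I go to its −y end with the fingers shut.

{"name": "jog_arm", "arguments": {"plan": [{"claw":1,"x":0.04,"y":0.044,"z":0,"turn":0.1},{"claw":1,"x":0.04,"y":0.044,"z":0,"turn":0},{"claw":1,"x":0.04,"y":0.044,"z":0,"turn":0},{"claw":1,"x":0.035,"y":0.044,"z":0,"turn":0},{"claw":1,"x":0,"y":0,"z":0,"turn":0},{"claw":1,"x":0,"y":0,"z":0,"turn":0}]}}

```text
time: 12.58
tool_pos: [0.5489, -0.0955, 0.103]
tcp_rot: [-3.138, 0.123, 0.005]
wrist_force: [-0.5, -0.1, 0.2]
width: 0.0
```

```bash
sed -i 's/TH=-0.0745/TH=-0.077/' h.py; python3 -c "
from h import *
show();print(tob(ray('top',270+45/6-.4,205+250/6-.4,.032)),tob(ray('top',270+456/6-.4,205+280/6-.4,.032)))"
```

```text
t 12.57 board [-0.0236 -0.1252] z 0.103 pos [ 0.5489 -0.0955  0.103 ] xang -4.49 Fb [-0.53, -0.19, 0.21] w 0.0
[-0.0659  0.0951] [-0.066  -0.0731]
```

{"name": "jog_arm", "arguments": {"plan": [{"claw":1,"x":-0.009,"y":0,"z":0.04,"turn":0},{"claw":1,"x":0,"y":0,"z":0.035,"turn":0},{"claw":1,"x":0,"y":0,"z":0.01,"turn":0},{"claw":1,"x":0,"y":-0.01,"z":0,"turn":0},{"claw":1,"x":0,"y":-0.01,"z":0,"turn":0},{"claw":1,"x":0,"y":-0.005,"z":0,"turn":0},{"claw":1,"x":0,"y":0,"z":0,"turn":0}]}}

```text
time: 13.45
tool_pos: [0.5439, -0.069, 0.0207]
tcp_rot: [3.139, -0.119, 0.003]
wrist_force: [0.5, -0.9, -0.0]
width: 0.001
```

```bash
python3 -c "
from h import *
show()"
```

```text
t 13.45 board [-0.0306 -0.0992] z 0.0207 pos [ 0.5439 -0.069   0.0207] xang -4.33 Fb [0.58, -0.85, -0.01] w 0.001
```

{"name": "jog_arm", "arguments": {"plan": [{"claw":1,"x":-0.002,"y":-0.006,"z":0.002,"turn":0},{"claw":1,"x":0,"y":-0.006,"z":0,"turn":0},{"claw":1,"x":0,"y":-0.006,"z":0,"turn":0},{"claw":1,"x":0,"y":-0.006,"z":0,"turn":0},{"claw":1,"x":0,"y":-0.006,"z":0,"turn":0},{"claw":1,"x":0,"y":-0.006,"z":0,"turn":0},{"claw":1,"x":0,"y":-0.006,"z":0,"turn":0}]}}

```text
time: 14.32
tool_pos: [0.5439, -0.0271, 0.0175]
tcp_rot: [3.139, -0.12, -0.001]
wrist_force: [-1.6, -2.1, -1.2]
width: -0.003
```

```bash
python3 -c "
from h import *
show();print(bot.read_state()['torque'])"
```

```text
t 14.32 board [-0.0338 -0.0574] z 0.0175 pos [ 0.5439 -0.0271  0.0175] xang -4.38 Fb [-1.4, -2.24, -1.2] w -0.003
[-0.3968  0.3162 -0.0002]
```

{"name": "jog_arm", "arguments": {"plan": [{"claw":1,"x":0,"y":-0.006,"z":0,"turn":0},{"claw":1,"x":0,"y":-0.006,"z":0,"turn":0},{"claw":1,"x":0,"y":-0.006,"z":0,"turn":0},{"claw":1,"x":0,"y":-0.006,"z":0,"turn":0},{"claw":1,"x":0,"y":-0.006,"z":0,"turn":0},{"claw":1,"x":0,"y":-0.006,"z":0,"turn":0},{"claw":1,"x":0,"y":-0.005,"z":0,"turn":0},{"claw":1,"x":0,"y":-0.004,"z":0,"turn":0},{"claw":1,"x":0,"y":-0.003,"z":0,"turn":0},{"claw":1,"x":0,"y":-0.001,"z":0,"turn":0}]}}

```text
time: 15.58
tool_pos: [0.5482, 0.0215, 0.0178]
tcp_rot: [-3.139, 0.12, -0.001]
wrist_force: [-0.2, -1.2, -0.7]
width: 0.001
```

```bash
python3 -c "
from h import *
show();print(bot.read_state()['torque'])
import cv2
a=bot.read_camera('scene')[:,:,::-1];b=bot.read_camera('top')[:,:,::-1]
cv2.imwrite('pics/p6.png',np.vstack([cv2.resize(a[195:300,222:442],(630,300),interpolation=cv2.INTER_CUBIC),cv2.resize(b[195:300,204:424],(630,300),interpolation=cv2.INTER_CUBIC)]))"
```

```text
t 15.57 board [-0.0332 -0.0086] z 0.0178 pos [0.5482 0.0215 0.0178] xang -4.38 Fb [-0.1, -1.21, -0.67] w 0.001
[-0.2866  0.0234 -0.0045]
```

View pics/p6.png

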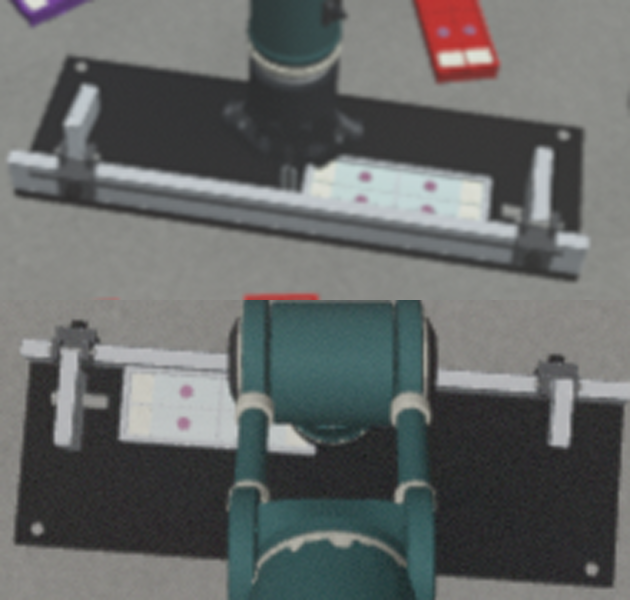

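The tray is sliding flush along the fence. Its +y end (top crop x≈122) is about 12 mm short of the pin's end (107,402). I'll go slowly from here.

{"name": "jog_arm", "arguments": {"plan": [{"claw":1,"x":0,"y":-0.002,"z":0,"turn":0},{"claw":1,"x":0,"y":-0.002,"z":0,"turn":0},{"claw":1,"x":0,"y":-0.002,"z":0,"turn":0},{"claw":1,"x":0,"y":-0.002,"z":0,"turn":0}]}}

```text
time: 16.18
tool_pos: [0.5487, 0.0294, 0.0178]
tcp_rot: [3.139, -0.12, 0.0]
wrist_force: [0.8, -2.5, 0.3]
width: 0.003
```

{"name": "jog_arm", "arguments": {"plan": [{"claw":1,"x":0,"y":-0.001,"z":0,"turn":0},{"claw":1,"x":0,"y":-0.001,"z":0,"turn":0}]}}

```text
time: 16.42
tool_pos: [0.5489, 0.0314, 0.0178]
tcp_rot: [3.139, -0.12, 0.0]
wrist_force: [0.6, -3.4, 1.2]
width: 0.006
```

{"name": "jog_arm", "arguments": {"plan": [{"claw":1,"x":0,"y":-0.001,"z":0,"turn":0},{"claw":1,"x":0,"y":-0.001,"z":0,"turn":0}]}}

```text
time: 16.68
tool_pos: [0.549, 0.0333, 0.0177]
tcp_rot: [3.139, -0.12, 0.0]
wrist_force: [-0.2, -2.9, 1.4]
width: 0.003
```

{"name": "jog_arm", "arguments": {"plan": [{"claw":1,"x":0,"y":-0.001,"z":0,"turn":0},{"claw":1,"x":0,"y":0,"z":0,"turn":0}]}}

```text
time: 16.92
tool_pos: [0.5491, 0.0344, 0.0177]
tcp_rot: [-3.139, 0.12, -0.0]
wrist_force: [-0.7, -1.6, 1.7]
width: -0.002
```

{"name": "jog_arm", "arguments": {"plan": [{"claw":1,"x":0,"y":-0.001,"z":0,"turn":0},{"claw":1,"x":0,"y":0,"z":0,"turn":0}]}}

```text
time: 17.18
tool_pos: [0.5491, 0.0347, 0.0178]
tcp_rot: [3.138, -0.12, 0.0]
wrist_force: [-0.1, -6.1, 1.9]
width: -0.002
```

{"name": "jog_arm", "arguments": {"plan": [{"claw":1,"x":0,"y":-0.001,"z":0,"turn":0},{"claw":1,"x":0,"y":0,"z":0,"turn":0}]}}

```text
time: 17.42
tool_pos: [0.5491, 0.0348, 0.0177]
tcp_rot: [3.137, -0.119, -0.0]
wrist_force: [-0.4, -8.1, 2.7]
width: -0.002
```

{"name": "jog_arm", "arguments": {"plan": [{"claw":1,"x":0,"y":-0.001,"z":0,"turn":0},{"claw":1,"x":0,"y":0,"z":0,"turn":0}]}}

```text
time: 17.68
tool_pos: [0.5491, 0.035, 0.0177]
tcp_rot: [3.136, -0.118, -0.0]
wrist_force: [-0.4, -11.6, 2.1]
width: -0.0
```

{"name": "jog_arm", "arguments": {"plan": [{"claw":1,"x":0,"y":0,"z":0,"turn":0},{"claw":1,"x":0,"y":0,"z":0,"turn":0},{"claw":1,"x":0,"y":0,"z":0,"turn":0},{"claw":1,"x":0,"y":0,"z":0,"turn":0},{"claw":1,"x":0,"y":0,"z":0,"turn":0},{"claw":1,"x":0,"y":0,"z":0,"turn":0}]}}

```text
time: 18.42
tool_pos: [0.5491, 0.035, 0.0178]
tcp_rot: [3.136, -0.118, -0.0]
wrist_force: [-0.3, -12.3, 3.1]
width: 0.002
```

{"name": "jog_arm", "arguments": {"plan": [{"claw":1,"x":0,"y":0.003,"z":0,"turn":0},{"claw":1,"x":0,"y":0.01,"z":0,"turn":0},{"claw":1,"x":0,"y":0.03,"z":0,"turn":0},{"claw":1,"x":0,"y":0,"z":-0.06,"turn":0},{"claw":1,"x":-0.05,"y":0,"z":-0.03,"turn":0},{"claw":1,"x":-0.06,"y":0.01,"z":0,"turn":0},{"claw":1,"x":-0.06,"y":0.01,"z":0,"turn":0},{"claw":1,"x":0,"y":0,"z":0,"turn":0}]}}

```text
time: 19.42
tool_pos: [0.3684, -0.012, 0.1052]
tcp_rot: [-3.138, 0.121, 0.009]
wrist_force: [1.2, -1.0, -0.6]
width: -0.007
```

```bash
python3 -c "
from h import *
show();print(bot.read_state()['torque'])
import cv2
a=sum(bot.read_camera('scene')[:,:,::-1].astype(float) for _ in range(3))/3;b=sum(bot.read_camera('top')[:,:,::-1].astype(float) for _ in range(3))/3
a=a.astype('uint8');b=b.astype('uint8')
cv2.imwrite('pics/sc7.png',a);cv2.imwrite('pics/tp7.png',b)
cv2.imwrite('pics/p7.png',np.vstack([cv2.resize(a[235:285,320:430],(660,300),interpolation=cv2.INTER_CUBIC),cv2.resize(b[205:255,210:320],(660,300),interpolation=cv2.INTER_CUBIC)]))"
```

```text
t 19.43 board [-0.2099 -0.0558] z 0.1052 pos [ 0.3684 -0.012   0.1052] xang -4.42 Fb [1.25, -0.9, -0.62] w -0.007
[ 0.0325 -0.0278 -0.0558]
```

View pics/p7.png

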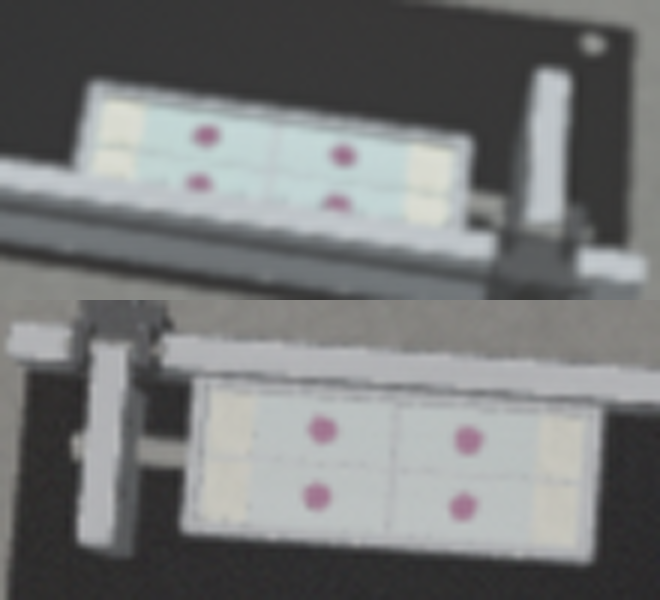

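```bash
python3 -c "
from h import *
import cv2
g=cv2.GaussianBlur(cv2.cvtColor(cv2.imread('pics/tp7.png'),cv2.COLOR_BGR2GRAY).astype(float),(0,0),.8)
def edge(us,v0,h0,h1,z,sgn):
    P=[]
    for u in us:
        a=v0(u)-h0;d=sgn*np.diff(g[a:v0(u)+h1,u]); i=int(np.argmax(d))
        if 0<i<len(d)-1:
            o=(d[i-1]-d[i+1])/(2*(d[i-1]-2*d[i]+d[i+1])); P.append(tob(ray('top',u,a+i+.5+o,z)))
    P=np.array(P);f=np.polyfit(P[:,1],P[:,0],1);r=P[:,0]-np.polyval(f,P[:,1]);k=abs(r)<.001
    print(np.polyfit(P[k,1],P[k,0],1),k.sum(),r.std())
edge(range(245,305),lambda u:int(205+(235+(u-240.5)*6*.0706)/6),6,7,.032,-1)
edge(range(242,370),lambda u:int(205+(35+(u-237)*6*.071)/6),5,4,.052,1)
T=lambda x,y,z:tob(ray('top',210+x/6-.4,205+(y-300)/6-.4,z))
print('corners',T(183,535,.032),T(594,564,.032),T(193,376,.032))
print('flag',T(78,544,.072),T(109,544,.072))
"
```

```text
[ 0.0001 -0.0655] 60 0.00016553709820778936
[0.0002 0.0127] 128 0.0004205519362513891
corners [-0.0664  0.1861] [-0.066   0.0177] [-0.0007  0.1877]
flag [-0.0763  0.2213] [-0.0754  0.2091]
```

The tray is flush: slopes 0.0001 against 0.0002, and the face is unchanged at −65.5 mm. The pin meets its end in both views (top crop (188,452), scene crop (472,205)), the flag is down and the arm is clear. I'm handing in.

```bash
python3 -c "
from h import *
print(bot.finish_job())"
```

```text
the job is handed in; nothing more can be done
None
```

The tray is registered and the job is handed in at about 19.7 s of the 72 s limit; the hand-in gave no verdict.

**What I did:**
- I tipped the long flag over from behind and pressed it onto its hard stop. Its top stopped moving at z = 72 mm under about 16 N.
- I pushed the tray against the fence with the open fingers, reading about 7 N.
- I slid it along the fence with the fingers shut until it met the pin, held it at 11.6–12.3 N for about 0.75 s, then backed off and withdrew the arm. Part of that reading is sliding friction of about 2 N, so the force on the pin was close to 10 N.

**Last checks, in the camera images:**
- **Fence:** the tray is parallel to the fence within about 0.1 mrad. Its near face is at −65.5 mm against the nominal −64 mm. The fence shows the same offset of about 1.3 mm, which is within calibration.
- **Pin:** the pin meets the tray's end in both views. The tray's centre is about 111 mm from the long stop, inside the 94–122 mm window.
- **Left alone:** the short flag was still upright when last in view, just before the final press. I never touched the flask, mug or slide box, but took no final picture of them.

**One disagreement:** while I pressed the tray to the fence, the wrist moment and one picture suggested it was pressed mainly at one end and slightly askew. A clear view after backing off showed it square.

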